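# Lock the water filter's quarter-turn stud

## Task

Close up the water filter: take the orange winged stud from its grey stand, put it into the keyed mouth in the filter's lid, press it down against the spring and give it a quarter turn so that its lugs catch in the notches at the green dots, then let go of it. Press with feeling: it must never be pushed or pulled against the filter with more than 22 N, and do not disturb the jar, the mug or the tea box.

Things in the scene. Friction and masses are not known exactly. Their poses are not given: they have to be found in the camera images.
- stud_mid (a point): Centre (half-way up, 35.5 mm above the foot) of the loose orange-winged stud, 71 mm tall, about 60 g, z up. Its wing, 50 to 71 mm above the foot, is 34 mm long along x and 10 mm thick along y: grip it across the 10 mm. Below is an orange collar, 28 mm across, 46 to 51 mm above the foot. It starts upright in the stand, at any yaw; half a turn makes no difference.
- stud: The same stud, origin at the centre of its foot: steel stem 14 mm across with a tapered tip, and two opposite lugs along x, together 27 mm long and 7 mm wide, 5 to 11 mm above the foot.
- stand_mouth (a point): Centre of the top rim of the fixed grey round stand in which the stud starts, 54 mm above the worktop. The bore is 32 mm across and 49 mm deep; the wing stands clear above the rim. Lift the stud 50 mm to free it.
- mouth (a point): Centre of the keyed mouth, level with the filter's flat lid, 90 mm above the worktop: a 18 mm square hole with two keyways along the point's x axis (blue bars on the lid), 31 mm tip to tip, 11 mm wide. The lugs go in along x; the notches that catch them lie along y (green dots). Turn either way.
- filter: The fixed water filter, a white box 150 mm along x, 120 mm along y, 90 mm high with a steel spout on its -x side; origin at the centre of its underside, axes as at the mouth.
- seat (a point): Middle of the range, 25 mm under the lid, in which the stud's foot first meets a sprung seat: 18 to 32 mm under the lid, different every time and not visible. The seat gives at 4 N and stiffens by 0.7 N per mm. The lugs can turn only once it is pressed 7 mm from first touch (8.9 N); at 9 mm (10.3 N) it is hard on its stop.
- catch (a point): A point on the mouth's axis, 10 mm under the lid. Turned 90 degrees (play about 8 degrees) and let up, the spring lifts the lugs 4 mm into the notches; the foot then stays 3 mm below its height at first touch, pushed up with about 6 N. Pressed or turned too little, the stud does not catch.
- jar: Bystander: loose jar with a green cap, 52 mm across, 98 mm high; origin at the centre of its underside.
- mug: Bystander: loose pale green mug, 85 mm across, 128 mm high, handle along its y; origin at the centre of its underside.
- teabox: Bystander: loose flat red and white tea box, 66 x 150 x 36 mm; origin at the centre of its underside.

How it is judged:
By the outcome, as a careful person would: the job done as asked, in the order asked, and still so for the second after the job is handed in, with the robot touching nothing.
It also fails if it takes over 54 s, if anything falls off the work surface, if the arm or the gripper's body presses on something with over 40 N, if the wrist force passes 120 N, or if a joint passes its speed limit or range.

## Robot

A 7-joint arm with a two-finger parallel gripper is mounted at the origin on the work surface; the furniture and walls round the work are solid. World frame = base frame: x ahead of the robot, y to its left, z up, the work surface at z = 0. Lengths are in m, angles in rad, forces in N, time in s.
With the tool pointing down it reaches from about 0.4 to 0.875 m from the base axis. Payload 6.5 kg.
Tool frame: the origin (TCP) lies on the centre line of the jaws, within the pads' length; the fingertips stand 25 mm ahead of it and the grasp point (between the pads) lies 6 mm ahead of it; z points along the fingers, y is the line along which they close (so a half turn about z gives the same grasp; the last joint's range is limited). The gripper opens to 88 mm and grips with 3 to 60 N. Pads are 18 mm wide; open, the fingers measure 123 mm over their backs; the gripper's body (75 mm by 187 mm) begins 45 mm behind the grasp point.
Start: joints at [1.038, 0.536, -0.004, 1.538, 0.003, 1.067, -0.071], TCP at [0.293, -0.58, 0.264] pointing down, gripper open.
Joint ranges: [-2.7, 2.7], [-0.37, 2.16], [-1.27, 1.26], [0.24, 2.4], [-1.31, 4.45], [0.19, 1.91], [-2.76, 2.76]. Speed limits (rad/s): [2.39, 2.39, 3.14, 3.14, 3.14, 3.14, 3.14].

## Interface

Orientations are given as a unit quaternion [x, y, z, w].
In Python, from plant import * gives the robot as it stands.
- The arm moves only by the tool servo_tool, never from a script. Its argument "steps" is a list of rows, each a list of 2 entries, a list of its own where there are three numbers: the shift along the tool's x, y, z in mm, then the turn, a rotation vector about the tool's x, y, z in rad. In form: [[[x, y, z], [rx, ry, rz]], ...]. A call has 1 to 20 rows; each row shifts and turns the commanded pose from where the row before left it, along the tool's axes as they then stand; what a row does not reach is not made up. A row lasts 1/12 s, in which the tool goes at most 41.7 mm and 7.16 degrees, less where a joint would pass 70% of its speed; a pose out of reach is approached as far as the arm can. A call is refused whole if a number of a shift passes 41.7 or a number of a turn 0.125, either way. A call with a gripper value outside its range is refused whole. "gripper" is the finger opening in mm, from 0 to 88.1, set as the call begins (left out, the last holds). The fingers move at their own pace and stop on an object; "grip_force" is the grip in N (left out, the last holds). Time passes only in rows, so rows that do not move let the fingers close. It gives the time, the measured TCP pose, the force, the opening and the grip force at its end, in the units of the state.
- observe(): the state, without advancing time (a new reading comes with each control period).
- grab_frame(name): name is "side" or "top" or "wrist"; returns the picture (384x512x3 uint8, blue, green, red); there is no depth.
- camera_model(name): a dict with "vertical_fov" (degrees; the focal length in pixels is half the picture's height over the tangent of half this angle, whatever the lens; pixels are square), "cx", "cy" (the principal point, pixels), "k1" (the pictures are not rectified: a ray, as slopes to the right and down, at radius r is drawn at 1 + k1 r^2 times it, then the intrinsics apply), "world_to_cam" (4x4, takes a point from world to camera coordinates); the wrist camera has in their place "T_tool_cam" (4x4, takes a point from camera to tool coordinates, whose origin is the TCP and whose axes are the flange's). Camera axes: x right, y down, z forward; pixel columns grow to the right and rows downward; lengths in m; the calibration is good to about 2 mm. A picture is of the moment at which its call begins: read the wrist's pose just before it. camera_model takes no time and is no camera call.
- job_done(): hands the job in; it is judged then, once.
The state is a dict: "time_s": time; "joints": joint angles; "qvel": joint speeds; "tau": joint torques, N m; "position": TCP position; "ee_rot": TCP orientation; "wrist_force": force on the tool from outside, world axes, zero at the start; "wrist_torque": the same for the moment, N m; "gripper_width": finger opening in m; "finger_force": force on a finger pad.
Only numpy, scipy, OpenCV 4.12 (cv2) and the standard library are available. Lean on these libraries where they do the work, as an engineer would, in place of code of your own. Each camera call takes 0.05 s, during which the arm holds its last target. There are 200 camera calls.

## Working session

There is one attempt and no reset: what is moved stays moved. The work goes in short steps, Python scripts to look and compute and a tool call to move; the robot and the scene stay as the last step left them, time stands still between calls to the robot, and variables do not carry over. Pictures are saved under pics/ and viewed, at most 10 in all, crops included, and the job is handed in when it is done.

Besides the shell and the picture viewer there is one more tool, called after "Request:" as a command line: name --argument value ..., lists and objects as JSON in quotes. servo_tool: Moves the arm, as the interface text tells. Its arguments: {"type":"object","properties":{"steps":{"type":"array","items":{"type":"array"}},"gripper":{"type":"number"},"grip_force":{"type":"number"}},"required":["steps"]}

```bash
mkdir -p pics
cat > h.py <<'E'
from plant import *
import numpy as np, cv2
from scipy.spatial.transform import Rotation as R
def cam(n,st=None):
    m=camera_model(n)
    f=192/np.tan(np.radians(m["vertical_fov"])/2)
    if n=="wrist":
        st=st or observe(); T=np.eye(4);T[:3,:3]=R.from_quat(st["ee_rot"]).as_matrix() if np.size(st["ee_rot"])==4 else np.array(st["ee_rot"]).reshape(3,3)
        T[:3,3]=st["position"]; M=T@np.array(m["T_tool_cam"])
    else: M=np.linalg.inv(np.array(m["world_to_cam"]))
    K=np.array([[f,0,m["cx"]],[0,f,m["cy"]],[0,0,1.]])
    return K,m["k1"],M
def ray(c,u,v):
    K,k1,M=c
    p=cv2.undistortPoints(np.array([[[u,v]]],float),K,np.array([k1,0,0,0.]))[0,0]
    return M[:3,3],M[:3,:3]@np.array([p[0],p[1],1])
def onplane(c,u,v,z):
    o,d=ray(c,u,v); return o+d*(z-o[2])/d[2]
E
ls
python3 - <<'E'
from h import *
s=observe();print(s)
for n in("side","top","wrist"):
    im=grab_frame(n);cv2.imwrite(f"pics/{n}0.png",im);m=camera_model(n);print(n,m)
a=cv2.imread("pics/side0.png");b=cv2.imread("pics/top0.png")
E
```

```text
h.py
pics
{'time_s': 0.0, 'joints': array([ 1.03780307,  0.53721372, -0.00442647,  1.5388275 ,  0.00261578,
        1.06730239, -0.07120255]), 'qvel': array([-2.70341948e-05, -9.09050346e-04, -1.54187370e-03, -6.68012650e-04,
        1.32079971e-03,  7.79476527e-04,  3.08042955e-04]), 'tau': array([ 5.60804492e-04, -5.70984685e+01,  9.90487374e-01, -2.51604134e+01,
       -5.63345721e-02,  1.79084128e-02,  1.11589045e-04]), 'position': array([ 0.29224325, -0.57997338,  0.26282613]), 'ee_rot': array([ 9.72878368e-01,  2.31315627e-01, -2.73062167e-04, -8.28876929e-04]), 'wrist_force': array([ 0.21416677, -0.55063277,  0.57016213]), 'wrist_torque': array([0.03838033, 0.02283426, 0.01454829]), 'finger_force': 0.0, 'gripper_width': 0.08813446595392375}
side {'vertical_fov': 43.34555535274399, 'cx': 258.61353341633003, 'cy': 189.01685257021995, 'k1': 0.053928903411453295, 'world_to_cam': array([[ 0.99309766, -0.11704311,  0.00761279, -0.52880518],
       [-0.07085252, -0.65036792, -0.7563078 ,  0.07122299],
       [ 0.09347173,  0.75054812, -0.65417166,  1.74535235],
       [ 0.        ,  
[... 201 characters left out ...]
.99979471,  0.02022023, -0.03166377],
       [-0.99039799, -0.00150997, -0.13823724,  0.55362053],
       [ 0.1382394 , -0.0202055 , -0.99019271,  1.08637787],
       [ 0.        ,  0.        ,  0.        ,  1.        ]])}
wrist {'vertical_fov': 63.00094983289411, 'cx': 259.52880048783055, 'cy': 192.75041290168855, 'k1': 0.011444338566541973, 'T_tool_cam': array([[ 3.81441177e-04, -9.55700194e-01, -2.94341628e-01,
         7.66210053e-02],
       [ 9.99999876e-01,  4.59029232e-04, -1.94512739e-04,
        -1.05164345e-03],
       [ 3.21007274e-04, -2.94341517e-01,  9.55700250e-01,
        -1.19247364e-01],
       [ 0.00000000e+00,  0.00000000e+00,  0.00000000e+00,
         1.00000000e+00]])}
```

View pics/top0.png

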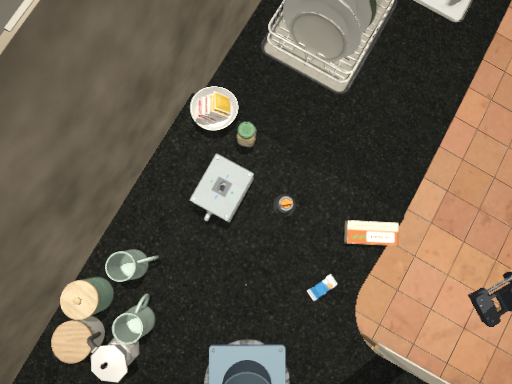

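View pics/side0.png

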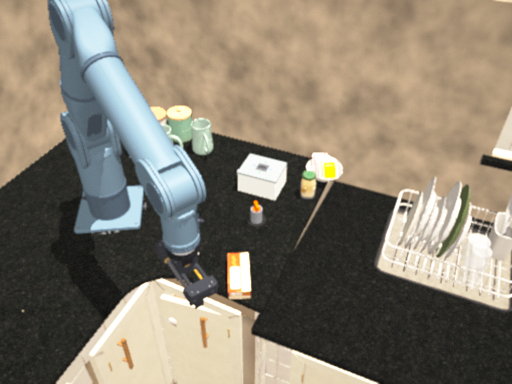

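The top view shows the stud at about (286,204), the filter lid at about (222,187) with its mouth in the middle, the jar at (246,133) and the tea box at (371,232). The side view agrees, with the stud at (256,207) and the filter at (262,176).

Run:
```python
from h import *
im=cv2.imread("pics/top0.png");c=cam("top");hsv=cv2.cvtColor(im,cv2.COLOR_BGR2HSV)
def pts(m,x0,x1,y0,y1):
    z=np.zeros_like(m);z[y0:y1,x0:x1]=m[y0:y1,x0:x1];return z
o=pts(cv2.inRange(hsv,(5,120,120),(22,255,255)),270,302,190,220)
v,u=np.nonzero(o);P=np.array([onplane(c,a,b,0.07)[:2] for a,b in zip(u,v)]);print("stud",len(P),P.mean(0),np.linalg.eigh(np.cov(P.T)))
w=pts(cv2.inRange(hsv,(0,0,170),(180,40,255)),185,260,148,228)
w=cv2.morphologyEx(w,cv2.MORPH_OPEN,np.ones((9,9)))
k=max(cv2.findContours(w,0,2)[0],key=cv2.contourArea)
Q=np.array([onplane(c,a,b,0.09)[:2] for a,b in k[:,0]]).astype(np.float32)*1000
print("lid",cv2.minAreaRect(Q),cv2.boxPoints(cv2.minAreaRect(Q)))
for n,lo,hi in(("blue",(90,60,60),(130,255,255)),("green",(45,60,60),(85,255,255))):
    m=pts(cv2.inRange(hsv,lo,hi),200,245,168,206);v,u=np.nonzero(m)
    print(n,[onplane(c,a,b,.09)[:2].round(3) for a,b in zip(u,v)][:30])
print("spout",onplane(c,208,216,.03),"jar",onplane(c,246,128,.098),"mug",onplane(c,122,262,.128),onplane(c,130,325,.128))
```

```text
stud 84 [ 0.51070595 -0.11103376] EighResult(eigenvalues=array([4.16809445e-05, 7.48375213e-05]), eigenvectors=array([[-0.98125549, -0.19271136],
       [-0.19271136,  0.98125549]]))
lid ((553.843994140625, 70.90870666503906), (121.24642181396484, 150.89511108398438), 61.48949432373047) [[458.6093    53.649918]
 [591.2053   -18.37532 ]
 [649.0787    88.167496]
 [516.48267  160.19273 ]]
blue [array([0.587, 0.053]), array([0.584, 0.056]), array([0.527, 0.086]), array([0.525, 0.089]), array([0.525, 0.086]), array([0.522, 0.089])]
green [array([0.572, 0.101]), array([0.57 , 0.101]), array([0.539, 0.045]), array([0.539, 0.042])]
spout [0.47587813 0.1140404  0.03      ] jar [0.7205426  0.00334976 0.098     ] mug [0.34788951 0.32729989 0.128     ] [0.18743912 0.30054588 0.128     ]
```

Request:
servo_tool --steps '[[[20.3,-16,3],[0,0,0]],[[20.3,-16,3],[0,0,0]],[[20.3,-16,3],[0,0,0]],[[20.3,-16,3],[0,0,0]],[[20.3,-16,3],[0,0,0]],[[20.3,-16,3],[0,0,0]],[[20.3,-16,3],[0,0,0]],[[20.3,-16,3],[0,0,0]],[[20.3,-16,3],[0,0,0]],[[20.3,-16,3],[0,0,0]],[[20.3,-16,3],[0,0,0]],[[20.3,-16,3],[0,0,0]],[[20.3,-16,3],[0,0,0]],[[20.3,-16,3],[0,0,0]],[[20.3,-16,3],[0,0,0]],[[20.3,-16,3],[0,0,0]],[[20.3,-16,3],[0,0,0]],[[20.3,-16,3],[0,0,0]],[[20.3,-16,3],[0,0,0]],[[20.3,-16,3],[0,0,0]]]'

```text
time_s: 1.82
position: [0.5113, -0.1108, 0.2035]
ee_rot: [0.973, 0.231, -0.0, -0.0]
wrist_force: [-0.5, 0.3, -0.9]
gripper_width: 0.0881
finger_force: 0.0
```

Request:
servo_tool --steps '[[[0,0,0],[0,0,-0.118]],[[0,0,0],[0,0,-0.118]],[[0,0,0],[0,0,-0.118]],[[0,0,0],[0,0,-0.118]],[[0,0,0],[0,0,-0.118]],[[0,0,0],[0,0,-0.118]],[[0,0,0],[0,0,-0.118]],[[0,0,0],[0,0,-0.118]],[[0,0,0],[0,0,-0.118]],[[0,0,0],[0,0,-0.118]],[[0,0,0],[0,0,-0.118]],[[0,0,0],[0,0,0]],[[0,0,0],[0,0,0]],[[0,0,0],[0,0,0]]]'

```text
time_s: 2.98
position: [0.511, -0.112, 0.2036]
ee_rot: [0.637, 0.771, -0.0, -0.0]
wrist_force: [0.2, 0.2, -0.1]
gripper_width: 0.0883
finger_force: 0.0
```

Run:
```python
from h import *
s=observe();im=grab_frame("wrist");cv2.imwrite("pics/w1.png",im);print(s["position"],s["ee_rot"],s["joints"],s["wrist_force"])
np.save("s1.npy",s,allow_pickle=True)
```

```text
[ 0.51097031 -0.11204758  0.20362648] [ 6.36662953e-01  7.71142189e-01 -4.21138853e-05 -8.91607457e-05] [ 0.4915233   0.4414972  -0.45511339  1.9050654   0.25235324  0.85125833
  0.09707184] [ 0.24056441  0.1551715  -0.11601323]
```

View pics/w1.png

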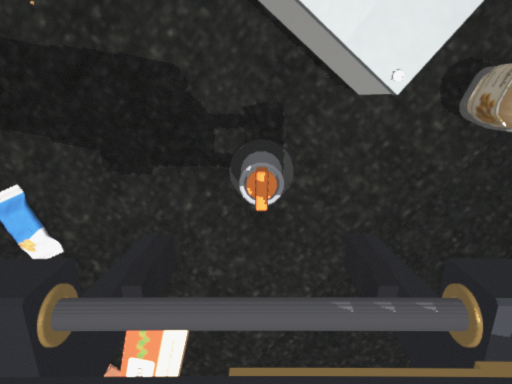

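The wrist view shows the stud's wing at about (262,190), running vertically, that is, almost along tool x. The stand rim surrounds it at about (262,185).

Run:
```python
from h import *
s=np.load("s1.npy",allow_pickle=True).item();c=cam("wrist",s)
im=cv2.imread("pics/w1.png");hsv=cv2.cvtColor(im,cv2.COLOR_BGR2HSV)
m=cv2.inRange(hsv,(5,150,60),(25,255,255));m[:,:235]=0;m[:,290:]=0;m[:155]=0;m[225:]=0
v,u=np.nonzero(m);print(np.percentile(hsv[v,u,2],[10,30,50,70,90]))
Rt=R.from_quat(s["ee_rot"]).as_matrix()
for t in(190,210,230):
    k=(hsv[...,2]>t)&(m>0);k=k.astype(np.uint8);n,l,st,_=cv2.connectedComponentsWithStats(k);b=1+st[1:,4].argmax();v,u=np.nonzero(l==b)
    P=np.array([(onplane(c,a,bb,0.076)-s["position"])@Rt for a,bb in zip(u,v)])[:,:2]*1000
    print(t,st[b],cv2.minAreaRect(P.astype(np.float32)),P.mean(0))
x=cv2.resize(im[150:225,225:300],None,fx=7,fy=7,interpolation=0);cv2.imwrite("pics/w1c.png",x)
```

```text
[157. 185. 189. 201. 247.]
190 [256 195  11  16 145] ((-7.196916103363037, 1.4292027950286865), (13.181111335754395, 8.37655258178711), 0.16700251400470734) [-7.70030259  1.00944626]
210 [256 196  11  14 131] ((-7.1788716316223145, 1.4108006954193115), (8.373490333557129, 11.428634643554688), 89.96634674072266) [-7.71587982  0.94165339]
230 [256 196  11  14 123] ((-7.178947448730469, 1.408299207687378), (8.368293762207031, 11.428616523742676), 89.96748352050781) [-7.92337395  0.8305444 ]
```

View pics/w1c.png

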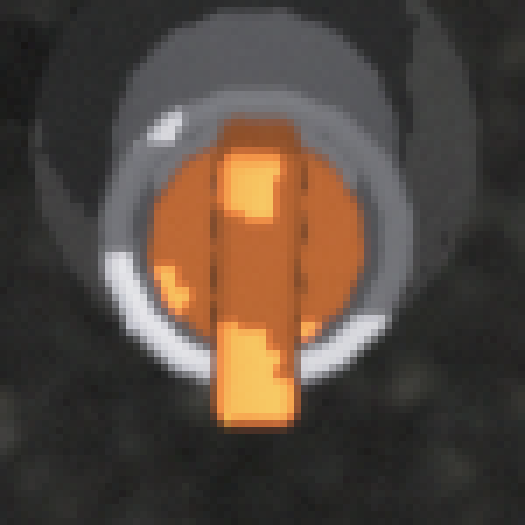

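The crop shows the wing's top as a bar from (255.7,171.4) to (267.9,210.7), vertical in the picture to within about 1°.

Run:
```python
from h import *
s=np.load("s1.npy",allow_pickle=True).item();c=cam("wrist",s)
Rt=R.from_quat(s["ee_rot"]).as_matrix()
for u,v in((261.8,191.1),(261.8,171.4),(261.8,210.7),(255.7,191),(267.9,191)):
    p=onplane(c,u,v,.076);print(p.round(4),((p-s["position"])@Rt*1000).round(1))
print(np.degrees(np.arctan2(Rt[1,0],Rt[0,0])))
```

```text
[ 0.5124 -0.1089  0.076 ] [  2.8   2.  127.6]
[ 0.5092 -0.0926  0.076 ] [ 19.4   2.  127.6]
[ 0.5157 -0.1258  0.076 ] [-14.4   2.1 127.6]
[ 0.5075 -0.1098  0.076 ] [  2.9  -3.  127.6]
[ 0.5173 -0.1079  0.076 ] [  2.9   7.1 127.6]
100.9131352013939
```

Request:
servo_tool --steps '[[[2.8,2,0],[0,0,0]],[[0,0,20],[0,0,0]],[[0,0,20],[0,0,0]],[[0,0,20],[0,0,0]],[[0,0,20],[0,0,0]],[[0,0,15],[0,0,0]],[[0,0,15],[0,0,0]],[[0,0,5],[0,0,0]],[[0,0,5],[0,0,0]],[[0,0,0],[0,0,0]],[[0,0,0],[0,0,0]]]' --gripper 50

```text
time_s: 3.95
position: [0.5129, -0.1088, 0.0842]
ee_rot: [0.635, 0.772, 0.0, 0.0]
wrist_force: [-0.7, 0.8, 0.2]
gripper_width: 0.0502
finger_force: 0.0
```

Request:
servo_tool --steps '[[[0,0,0],[0,0,0]],[[0,0,0],[0,0,0]],[[0,0,0],[0,0,0]],[[0,0,0],[0,0,0]],[[0,0,0],[0,0,0]],[[0,0,0],[0,0,0]],[[0,0,0],[0,0,0]],[[0,0,0],[0,0,0]]]' --gripper 0 --grip_force 30

```text
time_s: 4.62
position: [0.5125, -0.1089, 0.0838]
ee_rot: [0.635, 0.772, 0.0, 0.0]
wrist_force: [0.1, 0.2, 2.2]
gripper_width: 0.0095
finger_force: 30.0
```

Request:
servo_tool --steps '[[[0,0,-10],[0,0,0]],[[0,0,-15],[0,0,0]],[[0,0,-20],[0,0,0]],[[0,0,-20],[0,0,0]],[[0,0,-20],[0,0,0]],[[0,0,-20],[0,0,0]],[[0,0,-15],[0,0,0]],[[0,0,-10],[0,0,0]],[[9,7,0],[0,0,0]],[[17.5,13.7,0],[0,0,0]],[[17.5,13.7,0],[0,0,0]],[[17.5,13.7,0],[0,0,0]],[[17.5,13.7,0],[0,0,0]],[[17.5,13.7,0],[0,0,0]],[[17.5,13.7,0],[0,0,0]],[[17.5,13.7,0],[0,0,0]],[[9,7,0],[0,0,0]]]'

```text
time_s: 6.03
position: [0.5935, 0.0544, 0.2129]
ee_rot: [0.634, 0.773, 0.001, -0.001]
wrist_force: [0.4, 0.4, 0.3]
gripper_width: 0.0098
finger_force: 30.0
```

Request:
servo_tool --steps '[[[0,0,0],[0,0,-0.0883]],[[0,0,0],[0,0,-0.0883]],[[0,0,0],[0,0,-0.0883]],[[0,0,0],[0,0,-0.0883]],[[0,0,0],[0,0,-0.0883]],[[0,0,0],[0,0,-0.0883]],[[0,0,0],[0,0,-0.0883]],[[0,0,0],[0,0,-0.0883]],[[0,0,0],[0,0,-0.0883]],[[0,0,0],[0,0,-0.0883]],[[0,0,0],[0,0,0]],[[0,0,0],[0,0,0]],[[0,0,0],[0,0,0]],[[0,0,0],[0,0,0]]]'

```text
time_s: 7.2
position: [0.5931, 0.0503, 0.2135]
ee_rot: [0.245, 0.969, -0.0, -0.0]
wrist_force: [0.2, -0.5, 0.2]
gripper_width: 0.0098
finger_force: 30.0
```

Run:
```python
from h import *
s=observe();im=grab_frame("wrist");cv2.imwrite("pics/w2.png",im);print(s["position"],s["ee_rot"],s["joints"],s["wrist_force"])
np.save("s2.npy",s,allow_pickle=True)
```

```text
[0.59310781 0.05027198 0.21351721] [ 2.45210159e-01  9.69469931e-01 -1.03447382e-04 -1.43416406e-04] [ 0.32139097  0.59519234 -0.67275786  1.70279737  0.42928931  0.99634077
  0.56959899] [ 0.15835752 -0.53154733  0.20105809]
```

View pics/w2.png

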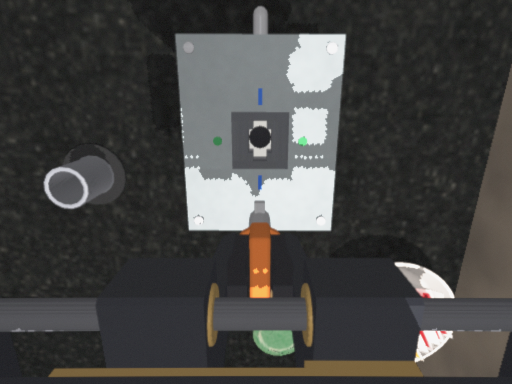

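The wrist view shows the mouth at about (260,139), the blue bars at (260,96) and (260,182), and the green dots at (217,141) and (303,141). The held stud is upright, with its foot or lug at about (260,205).

Run:
```python
from h import *
s=np.load("s2.npy",allow_pickle=True).item();c=cam("wrist",s)
Rt=R.from_quat(s["ee_rot"]).as_matrix();im=cv2.imread("pics/w2.png");hsv=cv2.cvtColor(im,cv2.COLOR_BGR2HSV)
T=lambda p:((p-s["position"])@Rt*1000).round(1)
C={}
for n,lo,hi in(("blue",(105,120,60),(130,255,255)),("green",(45,100,60),(85,255,255))):
    m=cv2.inRange(hsv,lo,hi);m[:80]=0;m[205:]=0;m[:,:200]=0;m[:,320:]=0
    k,l,st,ce=cv2.connectedComponentsWithStats(m)
    q=[(onplane(c,*ce[i],.09)) for i in range(1,k) if st[i,4]>8];print(n,[(st[i],) for i in range(1,k) if st[i,4]>8],[T(x) for x in q],T(np.mean(q,0)))
m=cv2.inRange(hsv,(0,0,0),(180,255,95));m[:100]=0;m[180:]=0;m[:,:222]=0;m[:,298:]=0
m=cv2.morphologyEx(m,cv2.MORPH_OPEN,np.ones((5,5)))
k=max(cv2.findContours(m,0,2)[0],key=cv2.contourArea)
Q=np.array([T(onplane(c,a,b,.09))[:2] for a,b in k[:,0]]).astype(np.float32);print("plate",cv2.minAreaRect(Q))
print("yaw",np.degrees(np.arctan2(Rt[1,0],Rt[0,0])))
x=cv2.resize(im[90:310,205:315],None,fx=5,fy=5,interpolation=0)[:, :]
x=np.hstack([cv2.resize(im[105:175,225:295],None,fx=5,fy=5,interpolation=0),cv2.resize(im[185:255,225:295],None,fx=5,fy=5,interpolation=0)])
cv2.imwrite("pics/w2c.png",x)
```

```text
blue [(array([258,  89,   4,  16,  62], dtype=int32),), (array([258, 175,   4,  14,  49], dtype=int32),)] [array([ 76.6,   1. , 123.5]), array([ 11.5,   0.9, 123.5])] [ 44.    1.  123.5]
green [(array([213, 137,   9,   8,  54], dtype=int32),), (array([299, 137,   8,   9,  51], dtype=int32),)] [array([ 44.1, -31.7, 123.5]), array([ 43.7,  34.1, 123.5])] [ 43.9   1.2 123.5]
plate ((44.0, 1.1499996185302734), (43.099998474121094, 41.39999771118164), 90.0)
yaw 151.6114901098693
```

View pics/w2c.png

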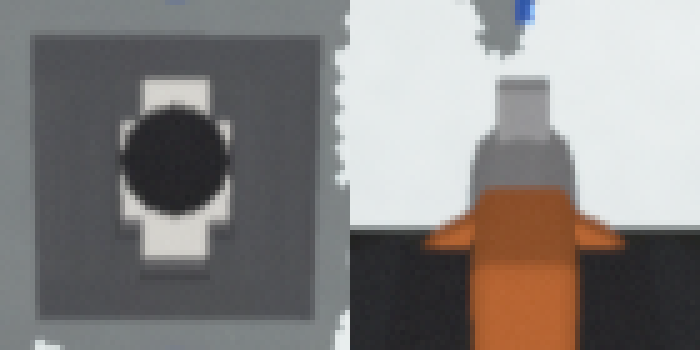

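The left half shows the mouth square and keyways, centred at about picture (260,139). The right half shows the lug end at picture column 259.6, with its upper edge at row 203 and its lower edge at row 200.6.

Run:
```python
from h import *
s=np.load("s2.npy",allow_pickle=True).item();c=cam("wrist",s)
Rt=R.from_quat(s["ee_rot"]).as_matrix()
for u,v,d in((259.6,203,.0678),(259.6,200.6,.0738),(254.4,203,.0678),(264.6,203,.0678)):
    print(((onplane(c,u,v,s["position"][2]-d)-s["position"])@Rt*1000).round(1))
for v in (121,105+262/5): print(((onplane(c,260,v,.09)-s["position"])@Rt*1000).round(1))
```

```text
[12.4  1.1 67.8]
[12.   1.1 73.8]
[12.4 -2.2 67.8]
[12.4  4.3 67.8]
[ 58.9   1.4 123.5]
[ 31.    1.4 123.5]
```

Request:
servo_tool --steps '[[[5,0,0],[0,0,0]],[[10,0,0],[0,0,0]],[[15,0,0],[0,0,0]],[[10.3,0,0],[0,0,0]],[[5,0,0],[0,0,0]],[[0,0,0],[0,0,0]],[[0,0,10],[0,0,0]],[[0,0,15],[0,0,0]],[[0,0,10],[0,0,0]],[[0,0,4],[0,0,0]],[[0,0,0],[0,0,0]],[[0,0,0],[0,0,0]]]'

```text
time_s: 8.25
position: [0.5535, 0.0717, 0.1745]
ee_rot: [0.244, 0.97, 0.0, -0.0]
wrist_force: [0.3, 0.9, 0.3]
gripper_width: 0.0097
finger_force: 30.0
```

Request:
servo_tool --steps '[[[0,0,2],[0,0,0]],[[0,0,2],[0,0,0]],[[0,0,2],[0,0,0]],[[0,0,2],[0,0,0]],[[0,0,2],[0,0,0]],[[0,0,0],[0,0,0]],[[0,0,0],[0,0,0]]]'

```text
time_s: 8.83
position: [0.5533, 0.0717, 0.1646]
ee_rot: [0.244, 0.97, -0.0, -0.0]
wrist_force: [0.8, 0.2, -0.6]
gripper_width: 0.0099
finger_force: 30.0
```

Request:
servo_tool --steps '[[[0,0,1.5],[0,0,0]],[[0,0,1.5],[0,0,0]],[[0,0,1.5],[0,0,0]],[[0,0,0],[0,0,0]],[[0,0,0],[0,0,0]]]'

```text
time_s: 9.25
position: [0.5533, 0.0717, 0.1601]
ee_rot: [0.244, 0.97, -0.0, -0.0]
wrist_force: [0.1, -0.2, 0.7]
gripper_width: 0.0097
finger_force: 30.0
```

Request:
servo_tool --steps '[[[0,0,1.5],[0,0,0]],[[0,0,1.5],[0,0,0]],[[0,0,1.5],[0,0,0]],[[0,0,1.5],[0,0,0]],[[0,0,0],[0,0,0]],[[0,0,0],[0,0,0]]]'

```text
time_s: 9.75
position: [0.5532, 0.0717, 0.1541]
ee_rot: [0.244, 0.97, -0.0, -0.0]
wrist_force: [-0.2, -0.1, 0.0]
gripper_width: 0.0099
finger_force: 30.0
```

Request:
servo_tool --steps '[[[0,0,1],[0,0,0]],[[0,0,1],[0,0,0]],[[0,0,1],[0,0,0]],[[0,0,1],[0,0,0]],[[0,0,0],[0,0,0]],[[0,0,0],[0,0,0]]]'

```text
time_s: 10.25
position: [0.5533, 0.0717, 0.1501]
ee_rot: [0.244, 0.97, -0.0, -0.0]
wrist_force: [-0.1, 0.9, 0.4]
gripper_width: 0.01
finger_force: 30.0
```

Request:
servo_tool --steps '[[[0,0,1],[0,0,0]],[[0,0,1],[0,0,0]],[[0,0,1],[0,0,0]],[[0,0,1],[0,0,0]],[[0,0,0],[0,0,0]],[[0,0,0],[0,0,0]]]'

```text
time_s: 10.75
position: [0.5533, 0.0717, 0.1461]
ee_rot: [0.244, 0.97, -0.0, -0.0]
wrist_force: [-0.6, -0.1, -1.5]
gripper_width: 0.0095
finger_force: 30.0
```

Request:
servo_tool --steps '[[[0,0,1],[0,0,0]],[[0,0,1],[0,0,0]],[[0,0,0],[0,0,0]],[[0,0,0],[0,0,0]]]'

```text
time_s: 11.08
position: [0.5535, 0.0718, 0.1445]
ee_rot: [0.244, 0.97, 0.0, 0.0]
wrist_force: [-0.0, 0.0, 3.3]
gripper_width: 0.0096
finger_force: 30.0
```

Request:
servo_tool --steps '[[[0,0,1],[0,0,0]],[[0,0,1],[0,0,0]],[[0,0,0],[0,0,0]],[[0,0,0],[0,0,0]]]'

```text
time_s: 11.42
position: [0.5536, 0.0718, 0.1424]
ee_rot: [0.244, 0.97, 0.0, 0.0]
wrist_force: [-1.2, -0.3, 4.7]
gripper_width: 0.0095
finger_force: 30.0
```

Request:
servo_tool --steps '[[[0,0,1],[0,0,0]],[[0,0,1],[0,0,0]],[[0,0,0],[0,0,0]],[[0,0,0],[0,0,0]]]'

```text
time_s: 11.75
position: [0.5536, 0.0718, 0.1406]
ee_rot: [0.244, 0.97, 0.0, 0.0]
wrist_force: [-1.1, -0.5, 6.5]
gripper_width: 0.0098
finger_force: 30.0
```

Request:
servo_tool --steps '[[[0,0,1],[0,0,0]],[[0,0,1],[0,0,0]],[[0,0,1],[0,0,0]],[[0,0,0],[0,0,0]],[[0,0,0],[0,0,0]]]'

```text
time_s: 12.17
position: [0.5537, 0.0718, 0.1378]
ee_rot: [0.244, 0.97, 0.0, 0.0]
wrist_force: [-3.1, -0.1, 7.7]
gripper_width: 0.0098
finger_force: 30.0
```

Run:
```python
from h import *
for i in range(4):
    s=observe();print(s["position"][2],s["wrist_force"],s["wrist_torque"]);grab_frame("side")
```

```text
0.13777238101949574 [-3.12373002 -0.14404461  7.67823664] [-0.11709895  0.32550745 -0.04160002]
0.13779947951092889 [-1.20072098  0.14084742  7.95781288] [-0.18809512  0.32290685 -0.01511397]
0.1378241360858405 [-1.29898125 -0.67215456  8.74021973] [-0.17050667  0.33583025 -0.00375246]
0.13779805161288636 [-2.2975565  -0.853291    8.26354881] [-0.13282816  0.33058551  0.01183374]
```

Request:
servo_tool --steps '[[[0,0,1],[0,0,0]],[[0,0,0.8],[0,0,0]],[[0,0,0],[0,0,0]],[[0,0,0],[0,0,0]]]'

```text
time_s: 12.7
position: [0.5537, 0.0719, 0.1362]
ee_rot: [0.244, 0.97, 0.0, 0.0]
wrist_force: [-2.1, -0.6, 9.7]
gripper_width: 0.0101
finger_force: 30.0
```

Run:
```python
from h import *
for i in range(5):
    s=observe();print(s["position"][2],s["wrist_force"],s["wrist_torque"]);grab_frame("side")
```

```text
0.1361616728639504 [-2.05646145 -0.62571524  9.65780301] [-0.152439   0.3956333  0.0398029]
0.1361307251449226 [-1.69736346 -0.46980495  8.73716781] [-0.21762599  0.4467736   0.06477786]
0.1361595155738386 [-1.9820513   0.18091594  9.42391074] [-0.10472803  0.37115727  0.00647923]
0.13613108894320558 [-2.60319417 -0.95748845 10.3016977 ] [-0.16347136  0.38149065 -0.01891915]
0.13614972451452295 [-1.56364894 -0.89475542  9.41662427] [-0.15705578  0.39110978 -0.00367468]
```

Request:
servo_tool --steps '[[[0,0.1,0],[0,0,0.08]],[[0,0.13,0],[0,0,0.1]],[[0,0.13,0],[0,0,0.1]],[[0,0.13,0],[0,0,0.1]],[[0,0,0],[0,0,0]],[[0,0,0],[0,0,0]]]'

```text
time_s: 13.45
position: [0.5549, 0.0726, 0.1366]
ee_rot: [0.423, 0.906, 0.001, 0.001]
wrist_force: [-0.7, 0.4, 9.1]
gripper_width: 0.0096
finger_force: 30.0
```

Run:
```python
from h import *
for i in range(3):
    s=observe();print(s["position"],s["wrist_force"],s["wrist_torque"]);grab_frame("side")
```

```text
[0.55488463 0.07255396 0.13655667] [-0.70738978  0.3733809   9.12019504] [-0.05385276 -0.08069531  0.03207436]
[0.55488506 0.07254556 0.13654905] [-0.65927469 -0.41401576  9.11036601] [-0.02143302 -0.05902837  0.02710356]
[0.55489471 0.07254667 0.13652966] [-0.53557872 -1.05097658  9.83047482] [-0.04563942 -0.02242337 -0.02392445]
```

Request:
servo_tool --steps '[[[0,0.13,0.3],[0,0,0.1]],[[0,0.13,0],[0,0,0.1]],[[0,0.13,0],[0,0,0.1]],[[0,0.13,0],[0,0,0.1]],[[0,0.13,0],[0,0,0.1]],[[0,0.13,0],[0,0,0.1]],[[0,0,0],[0,0,0]],[[0,0,0],[0,0,0]]]'

```text
time_s: 14.27
position: [0.5558, 0.0729, 0.1364]
ee_rot: [0.672, 0.741, 0.001, 0.001]
wrist_force: [0.2, -0.6, 9.5]
gripper_width: 0.0096
finger_force: 30.0
```

Request:
servo_tool --steps '[[[0,0.13,0],[0,0,0.1]],[[0,0.13,0],[0,0,0.1]],[[0,0.13,0],[0,0,0.1]],[[0,0.13,0],[0,0,0.1]],[[0,0.13,0],[0,0,0.1]],[[0,0.13,0],[0,0,0.091]],[[0,0,0],[0,0,0]],[[0,0,0],[0,0,0]]]'

```text
time_s: 14.93
position: [0.5566, 0.0727, 0.1364]
ee_rot: [0.859, 0.513, 0.002, 0.001]
wrist_force: [0.3, 0.3, 9.0]
gripper_width: 0.0099
finger_force: 30.0
```

Run:
```python
from h import *
for i in range(3):
    s=observe();print(s["position"],s["wrist_force"],s["wrist_torque"]);grab_frame("side")
M=R.from_quat(s["ee_rot"]).as_matrix();print(np.degrees(np.arctan2(M[1,0],M[0,0])))
```

```text
[0.55661567 0.07267522 0.13635581] [0.26816852 0.31911795 9.04448884] [-0.10120694 -0.03757041  0.02471929]
[0.55662829 0.07270082 0.13635214] [ 0.75450066 -0.29523517  9.22549261] [-0.10715576 -0.08654663 -0.04168459]
[0.55664531 0.07268932 0.1363482 ] [ 0.34958267 -0.25201084  9.70551854] [ 0.00622225 -0.09729141  0.02132795]
61.7069587138751
```

Request:
servo_tool --steps '[[[0,0,-0.7],[0,0,0]],[[0,0,-0.7],[0,0,0]],[[0,0,-0.7],[0,0,0]],[[0,0,-0.7],[0,0,0]],[[0,0,-0.7],[0,0,0]],[[0,0,-0.7],[0,0,0]],[[0,0,0],[0,0,0]],[[0,0,0],[0,0,0]]]'

```text
time_s: 15.75
position: [0.5565, 0.0726, 0.1403]
ee_rot: [0.859, 0.513, 0.002, 0.001]
wrist_force: [1.2, 0.2, 7.6]
gripper_width: 0.0096
finger_force: 30.0
```

Request:
servo_tool --steps '[[[0,0,-0.7],[0,0,0]],[[0,0,-0.5],[0,0,0]],[[0,0,0],[0,0,0]],[[0,0,0],[0,0,0]],[[0,0,0],[0,0,0]]]'

```text
time_s: 16.17
position: [0.5565, 0.0726, 0.1414]
ee_rot: [0.858, 0.513, 0.002, 0.001]
wrist_force: [0.5, 0.3, 5.7]
gripper_width: 0.0097
finger_force: 30.0
```

Request:
servo_tool --steps '[[[0,0,-0.6],[0,0,0]],[[0,0,-0.4],[0,0,0]],[[0,0,0],[0,0,0]],[[0,0,0],[0,0,0]],[[0,0,0],[0,0,0]]]'

```text
time_s: 16.58
position: [0.5563, 0.0726, 0.1421]
ee_rot: [0.859, 0.513, 0.001, 0.0]
wrist_force: [2.4, -0.1, 5.2]
gripper_width: 0.0099
finger_force: 30.0
```

Run:
```python
from h import *
for i in range(4):
    s=observe();print(s["position"],s["wrist_force"],s["wrist_torque"]);grab_frame("side")
```

```text
[0.5562844  0.07255977 0.14210585] [ 2.39461086 -0.13888854  5.2420911 ] [ 0.0694654  -0.68797452 -0.01895918]
[0.55627963 0.072565   0.14209963] [ 2.64670589 -0.321934    5.34271709] [ 0.08991866 -0.67584841  0.01710927]
[0.55630878 0.07257246 0.14212064] [1.87934094 0.39653001 5.74677349] [ 0.03973015 -0.72797979 -0.03089785]
[0.55629275 0.0725652  0.14210353] [2.31121962 0.90430436 4.73716615] [ 0.0732544  -0.73513771  0.0131561 ]
```

Request:
servo_tool --steps '[[[0,0,-0.4],[0,0,0]],[[0,0,-0.4],[0,0,0]],[[0,0,0],[0,0,0]],[[0,0,0],[0,0,0]]]'

```text
time_s: 17.12
position: [0.556, 0.0725, 0.1422]
ee_rot: [0.858, 0.513, 0.001, 0.0]
wrist_force: [5.6, 1.8, -1.4]
gripper_width: 0.0101
finger_force: 30.0
```

Run:
```python
from h import *
for i in range(4):
    s=observe();print(s["position"],s["wrist_force"],s["wrist_torque"]);grab_frame("side")
```

```text
[0.55601863 0.07253495 0.14223539] [ 5.63435663  1.82395464 -1.42709475] [ 0.18526737 -1.40053517  0.03328509]
[0.55603633 0.0725705  0.14226178] [ 5.61576154  0.90909484 -1.87245777] [ 0.17055428 -1.36225571  0.02357602]
[0.55602073 0.07257249 0.14225595] [ 5.32451878  0.26885681 -1.2211873 ] [ 0.17986825 -1.40617175  0.01604628]
[0.55600306 0.07257299 0.14224266] [ 4.71111117  0.47962937 -1.36555958] [ 0.16451675 -1.35691699  0.02411241]
```

Request:
servo_tool --steps '[[[0,0,0.5],[0,0,0]],[[0,0,0],[0,0,0]],[[0,0,0],[0,0,0]]]' --grip_force 6

```text
time_s: 17.57
position: [0.5551, 0.0722, 0.1419]
ee_rot: [0.859, 0.513, -0.0, 0.0]
wrist_force: [1.5, -0.4, 4.0]
gripper_width: 0.0099
finger_force: 6.0
```

Request:
servo_tool --steps '[[[0,0,0],[0,0,0]],[[0,0,0],[0,0,0]],[[0,0,0],[0,0,0]],[[0,0,0],[0,0,0]],[[0,0,0],[0,0,0]],[[0,0,0],[0,0,0]]]' --gripper 50

```text
time_s: 18.07
position: [0.5548, 0.0722, 0.1416]
ee_rot: [0.859, 0.513, -0.0, -0.0]
wrist_force: [-0.2, 0.8, 0.5]
gripper_width: 0.048
finger_force: 0.0
```

Request:
servo_tool --steps '[[[0,0,-5],[0,0,0]],[[0,0,-10],[0,0,0]],[[0,0,-20],[0,0,0]],[[0,0,-20],[0,0,0]],[[0,0,-20],[0,0,0]],[[0,0,-10],[0,0,0]],[[0,0,0],[0,0,0]],[[0,0,0],[0,0,0]]]'

```text
time_s: 18.73
position: [0.5552, 0.0722, 0.2271]
ee_rot: [0.859, 0.513, 0.0, 0.0]
wrist_force: [-0.0, -0.3, -0.4]
gripper_width: 0.0497
finger_force: 0.0
```

Run:
```python
from h import *
s=observe();im=grab_frame("wrist");print(s["position"],s["wrist_force"])
np.save("s3.npy",s,allow_pickle=True)
t=grab_frame("top")
cv2.imwrite("pics/w3.png",np.hstack([im[80:330,130:380],cv2.resize(t[110:260,180:330],(250,250))]))
```

```text
[0.55522041 0.07223491 0.22712649] [-0.04248679 -0.30609716 -0.41037235]
```

View pics/w3.png

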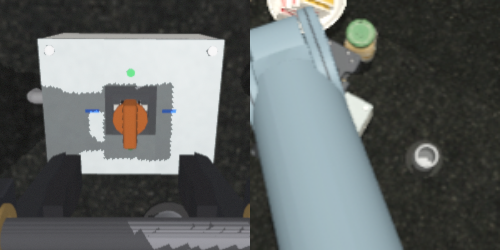

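The picture shows the wing lying along the green dots, square to the blue bars, with the stand empty and the jar in place. I'll check the wing's angle and height from this frame.

Run:
```python
from h import *
s=observe();im=grab_frame("wrist");c=cam("wrist",s);hsv=cv2.cvtColor(im,cv2.COLOR_BGR2HSV)
Rt=R.from_quat(s["ee_rot"]).as_matrix()
m=cv2.inRange(hsv,(5,150,60),(25,255,255));m[:160]=0;m[240:]=0;m[:,:230]=0;m[:,290:]=0
rows=[(v,np.nonzero(m[v])[0].min(),np.nonzero(m[v])[0].max()) for v in np.nonzero(m.any(1))[0]]
print(rows[::4],rows[-1])
for z in (.130,.134,.138):
  f=lambda u,v:((onplane(c,u,v,z)-s["position"])@Rt*1000).round(1)
  v=rows[-1][0];a,b=rows[-4][1:];print(z,f(a,v-3),f(b+1,v-3),f((a+b)/2,v+1))
```

```text
[(np.int64(179), np.int64(257), np.int64(264)), (np.int64(183), np.int64(253), np.int64(269)), (np.int64(187), np.int64(249), np.int64(273)), (np.int64(191), np.int64(246), np.int64(276)), (np.int64(195), np.int64(244), np.int64(277)), (np.int64(199), np.int64(244), np.int64(278)), (np.int64(203), np.int64(245), np.int64(277)), (np.int64(207), np.int64(247), np.int64(275)), (np.int64(211), np.int64(251), np.int64(271)), (np.int64(215), np.int64(255), np.int64(267)), (np.int64(219), np.int64(255), np.int64(267)), (np.int64(223), np.int64(255), np.int64(266)), (np.int64(227), np.int64(256), np.int64(266))] (np.int64(228), np.int64(260), np.int64(263))
0.13 [-14.1  -4.   95.8] [-14.1   4.9  95.8] [-17.3   0.1  95.8]
0.134 [-12.4  -3.9  91.8] [-12.4   4.8  91.8] [-15.5   0.1  91.8]
0.138 [-10.7  -3.8  87.8] [-10.7   4.7  87.8] [-13.8   0.1  87.8]
```

```bash
python3 -c "
from plant import *
print(job_done())"
```

```text
the job is handed in; nothing more can be done
None
```

The stud is in the filter's mouth, pressed, turned 90° and caught in the notches. A light upward pull met firm resistance, it stayed put when released, and the highest force I read while pressing was about 10 N. I've handed the job in (about 19 s used); no verdict came back.

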